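# Hold the lever-lid waste bin open

### The arm

A 7-joint arm with a two-finger parallel gripper is mounted at the origin on the work surface. World frame = base frame: x ahead of the robot, y to its left, z up, the work surface at z = 0. Lengths are in m, angles in rad, forces in N, time in s.
With the tool pointing down it reaches from about 0.425 to 0.875 m from the base axis. Payload 4.7 kg.
Tool frame: the origin (TCP) lies on the centre line of the jaws, within the pads' length; the fingertips stand 14 mm ahead of it and the grasp point (between the pads) lies 5 mm behind it; z points along the fingers, x is the direction in which the jaws open and shut, and the axes are right-handed (so a half turn about z gives the same grasp; the last joint's range is limited). The gripper opens to 87 mm and grips with 3 to 60 N. Pads are 19 mm wide; open, the fingers measure 117 mm over their backs; the gripper's body (75 mm by 190 mm) begins 51 mm behind the grasp point.
Start: joints at [-1.184, 0.321, -0.07, 1.45, 0.023, 1.371, -0.057], TCP at [0.237, 0.605, 0.237] pointing down, gripper open.
Joint ranges: [-2.86, 2.86], [-0.3, 2.09], [-1.38, 1.24], [0.06, 2.45], [-1.56, 4.7], [0.09, 2.05], [-2.69, 2.69]. Speed limits (rad/s): [2.57, 2.57, 3.14, 3.14, 3.14, 3.14, 3.14].

### API

Orientations are given as a rotation vector (axis times angle).
In Python, from bench import ctrl gives the robot as it stands.
- The arm moves only by the tool drive_tool, never from a script. Its argument "rows" is a list that holds one entry, the list of rows, each a list of 5 numbers: the shift along the tool's x, y, z scaled (see below), then the turn about the tool's z scaled (see below), then the closure in counts, from 0 (fully open) to 255 (shut). In form: [[[dx, dy, dz, spin, jaw], ...]]. A call has 1 to 20 rows; each row is the pose to reach, as a shift and turn from the pose commanded when the call began, along the tool's axes at that moment, turning the shorter way round; what a row does not reach only later rows make up. The controller multiplies each number of a shift by 300 mm and each number of a turn by pi rad. A row lasts 1/8 s, in which the tool goes at most 62.5 mm and 10.7 degrees, less where a joint would pass 70% of its speed; a pose out of reach is approached as far as the arm can. A call with a number of a shift or a turn outside -1 to 1 is refused whole. A call with a gripper value outside its range is refused whole. The fingers move at their own pace and stop on an object; "grip_force" is the grip in N (left out, the last holds). Time passes only in rows, so rows that repeat a pose let the fingers close. It gives the time, the measured TCP pose, the force and the opening at its end, in the units of the state.
- ctrl.get_state(): the state, without advancing time (a new reading comes with each control period).
- ctrl.get_image(name): name is "scene" or "top" or "wrist"; returns a dict with "img" (400x640x3 uint8, blue, green, red), "camera_matrix" (3x3 intrinsics, pixels), "R" (3x3) and "t" (3): a world point X has camera coordinates R X + t. Camera axes: x right, y down, z forward; pixel columns grow to the right and rows downward; lengths in m; the calibration is good to about 2 mm. A picture is of the moment at which its call begins. There is no depth.
- ctrl.close_job(): hands the job in, once; it reports no verdict.
The state is a dict: "time": time; "joint_positions": joint angles; "qd": joint speeds; "joint_torque": joint torques, N m; "position": TCP position; "tool_rot": TCP orientation; "ft_force": force on the tool from outside, world axes, zero at the start; "torque": the same for the moment, N m; "grip_width": opening from 0.0 (shut) to 1.0 (fully open).
Only numpy, scipy, OpenCV 4.12 (cv2) and the standard library are available. Lean on these libraries where they do the work, as an engineer would, in place of code of your own. Each camera call takes 0.05 s, during which the arm holds its last target.

### The job

Your colleague's hands are full of used wipes: open the wide waste bin for them by pressing the long end of its side lever smoothly down, until the lid stands wide open, without forcing it against its stop, and hold it there. Finish while still holding the lever down with your fingertips; do not lift the lid itself, leave the narrow bin shut, and leave the bottles, tools and parts on the bench where they are.

Things in the scene. Friction and masses are not known exactly. Their poses are not given: they have to be found in the camera images.
- wide_bin: The wide of two fixed plain stainless waste bins with self-closing lids: box 190 deep (x) by 220 wide (y) by 150 high, mm. Origin: centre of its underside on the bench; x to its back (lid hinge 95 mm back, 156 up), y to its left, the lever's side, z up.
- wide_lever: The wide bin's lever, an aluminium bar 6 thick, 20 deep, bent at its fulcrum. Origin: on the fulcrum pin, at x 5, y 132, z 192 mm in the bin's frame; the pin lies along the bin's y. -x runs along the long arm, which ends in the pad in front of the bin; the short arm (60 mm, bent 22 deg down) reaches back under a lug of the lid.
- wide_pad (a point): Centre of the top face of the black rubber press pad on the lever's long end (40 along the lever, 42 across, 10 thick, mm). It swings at 216 mm radius about the pin: at rest 115 mm above the pin, 183 in front of it, sloping 21 deg (rear edge lower); at the stop 37 mm below the pin, 213 in front, sloping 21 deg the other way.
- wide_swing (a joint): Turn of that lever, rad: 0 at rest, long arm 26 deg above level, its short end under the lid, which holds it there; grows as the pad is pressed down; hard stop at 0.73. No spring or catch: takes 5 to 11 N down on the pad, least near the stop (about 2 to 4 N), and it swings back by itself if let go.
- wide_lid: The wide bin's heavy steel lid, a plate 198 by 224 by 6 mm, about 1.5 kg. Origin: at the middle of its front edge, underneath, 95 mm in front of the bin's centre and 156 mm up when shut; x points to the hinge, 190 mm behind. It tilts 0 when shut, 0.97 rad wide open with the lever at its stop (this edge then 310 mm up), and rests loose on the lever's roller: it falls shut if the lever is let go.
- narrow_bin: The narrow of two fixed plain stainless waste bins with self-closing lids: box 190 deep (x) by 130 wide (y) by 150 high, mm. Origin: centre of its underside on the bench; x to its back (lid hinge 95 mm back, 156 up), y to its left, the lever's side, z up.
- narrow_lever: The narrow bin's lever, an aluminium bar 6 thick, 20 deep, bent at its fulcrum. Origin: on the fulcrum pin, at x 5, y 87, z 192 mm in the bin's frame; the pin lies along the bin's y. -x runs along the long arm, which ends in the pad in front of the bin; the short arm (60 mm, bent 22 deg down) reaches back under a lug of the lid.
- narrow_pad (a point): Centre of the top face of the black rubber press pad on the lever's long end (40 along the lever, 42 across, 10 thick, mm). It swings at 216 mm radius about the pin: at rest 115 mm above the pin, 183 in front of it, sloping 21 deg (rear edge lower); at the stop 37 mm below the pin, 213 in front, sloping 21 deg the other way.
- narrow_swing (a joint): Turn of that lever, rad: 0 at rest, long arm 26 deg above level, its short end under the lid, which holds it there; grows as the pad is pressed down; hard stop at 0.73. No spring or catch: takes 2 to 6 N down on the pad, least near the stop (about 1 to 2 N), and it swings back by itself if let go.
- narrow_lid: The narrow bin's heavy steel lid, a plate 198 by 134 by 6 mm, about 0.9 kg. Origin: at the middle of its front edge, underneath, 95 mm in front of the bin's centre and 156 mm up when shut; x points to the hinge, 190 mm behind. It tilts 0 when shut, 0.97 rad wide open with the lever at its stop (this edge then 310 mm up), and rests loose on the lever's roller: it falls shut if the lever is let go.
- amber_bottle: Bystander: brown glass bottle, 54 dia. by 115 high, standing in front of the wide bin, mm. Loose; origin at the centre of its underside.
- threadlocker: Bystander: small red bottle, 32 dia. by 85 high, standing in front of the wide bin, near its lever pad, mm. Loose; origin at the centre of its underside.
- solvent_bottle: Bystander: white bottle, 68 dia. by 165 high, standing behind and between the bins, mm. Loose; origin at the centre of its underside.
- sleeve: Bystander: aluminium sleeve, 54 dia. by 36 high, standing in front of the narrow bin, mm. Loose; origin at the centre of its underside.
- tape_roll: Bystander: yellow roll of tape, 90 dia. by 19 high, lying on the left front of the bench, mm. Loose; origin at the centre of its underside.
- screwdriver: Bystander: orange-handled screwdriver, 190 long, lying between the robot and the bins, mm. Loose; origin at the middle of its length, at its underside.
- tweezers: Bystander: steel tweezers, 125 long, lying in front of the narrow bin, mm. Loose; origin at the middle of its length, at its underside.
- mount_block: Bystander: aluminium block with a bore, 55 by 45 by 28 high, on the right front of the bench, mm. Loose; origin at the centre of its underside.

How it is judged:
At the end, for the whole second after the job is handed in: The wide bin's lid stands still at 0.85 rad (49 degrees) or more, of about 0.97, held up only by the fingers pressing on the lever with more than 0.7 N; the narrow bin's lid is shut (under 0.05 rad) (angle between wide_lid's own z axis and vertical above 0.85 rad and angular speed of wide_lid below 0.1 rad/s and contact force between the fingers and wide_lever above 0.7 N and angle between narrow_lid's own z axis and vertical below 0.05 rad); the arm keeps its last pose, push and grip.
It fails at once if the lid is lifted by touching it with the fingers or arm instead of by the lever (contact force between any of the fingers, the arm and wide_lid above 0.5 N).
It fails at once if the narrow bin's lid is opened (angle between narrow_lid's own z axis and vertical above 0.1 rad).
It fails at once if the lid is flung open (turning faster than 2 rad/s) instead of raised smoothly (angular speed of wide_lid above 2 rad/s).
It fails at once if the lever is forced: pressed or squeezed with more than 60 N (contact force between the fingers and wide_lever above 60 N).
It fails at once if a bottle, tool or part on the bench is lifted, knocked or moved by more than 20 mm (distance of any of amber_bottle, threadlocker, solvent_bottle, sleeve, tape_roll, screwdriver, tweezers, mount_block from where it was at the start of the episode above 0.02 m).
It also fails if it takes over 35 s, if anything falls off the work surface, if the arm or the gripper's body presses on something with over 40 N, if the wrist force passes 120 N, or if a joint passes its speed limit or range.

## Working session

There is one attempt and no reset: what is moved stays moved. The work goes in short steps, Python scripts to look and compute and a tool call to move; the robot and the scene stay as the last step left them, time stands still between calls to the robot, and variables do not carry over. Pictures are saved under pics/ and viewed, and the job is handed in when it is done.

Besides the shell and the picture viewer there is one more tool, called as name(argument=value, ...) on one line, values as JSON. drive_tool: Moves the arm, as the interface text tells. Its arguments: {"type":"object","properties":{"rows":{"type":"array"},"grip_force":{"type":"number"}},"required":["rows"]}

```bash
mkdir -p pics; python3 - <<'E'
from bench import ctrl
import cv2,numpy as np,pickle
s=ctrl.get_state();print(s)
d={}
for n in("scene","top","wrist"):
    g=ctrl.get_image(n);d[n]=g;cv2.imwrite(f"pics/{n}0.png",g["img"])
    print(n,g["camera_matrix"],g["R"],g["t"])
pickle.dump(d,open("d0.pkl","wb"))
E
```

```text
{'time': 0.0, 'joint_positions': array([-1.1838852 ,  0.32181509, -0.07004063,  1.4516552 ,  0.02257896,
        1.37080942, -0.05691734]), 'qd': array([ 3.65741814e-04,  7.70713243e-04, -5.50009563e-05, -2.01902320e-03,
        1.66077964e-03,  2.41111905e-03,  2.70564438e-03]), 'joint_torque': array([-6.13786688e-05, -4.91290069e+01, -4.03837077e-01, -3.12521124e+01,
       -6.36851834e-02,  4.37316787e-02,  1.98548432e-04]), 'position': array([0.23662627, 0.6048374 , 0.23547622]), 'tool_rot': array([ 2.59373594e+00,  1.77057374e+00, -2.38143658e-03]), 'ft_force': array([-0.5028185 , -0.05411582,  1.29975664]), 'torque': array([0.0162293 , 0.00767206, 0.03132898]), 'grip_width': 1.0025039784978078}
scene [[386.20229703   0.         317.05078482]
 [  0.         386.20229703 198.92360128]
 [  0.           0.           1.        ]] [[ 0.79917069  0.60103668 -0.00900713]
 [ 0.44812115 -0.60569939 -0.65750718]
 [-0.40064154  0.52142417 -0.75339444]] [-0.43806299 -0.16525217  1.34615185]
top [[378.15763434   0.         323.53027767]
 [  0.         378.15763434 186.71848656]
 [  0.           0.           1.        ]] [[-0.02304427 -0.99964289  0.01352941]
 [-0.99836881  0.02230357 -0.05255738]
 [ 0.05223686 -0.01471848 -0.99852625]] [-0.02149817  0.56269936  1.0905717 ]
wrist [[319.61716988   0.         323.39374844]
 [  0.         319.61716988 201.84778098]
 [  0.           0.           1.        ]] [[ 0.36458397  0.93116841 -0.00197821]
 [ 0.88649216 -0.34643998  0.30677516]
 [ 0.28497401 -0.11359898 -0.95177996]] [-0.64882285 -0.03666277  0.39089992]
```

View pics/scene0.png

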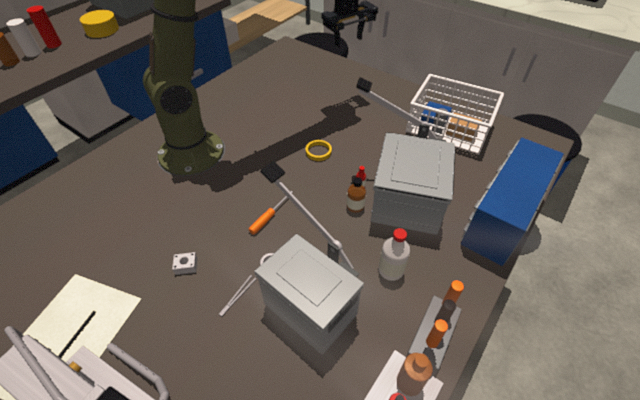

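View pics/top0.png

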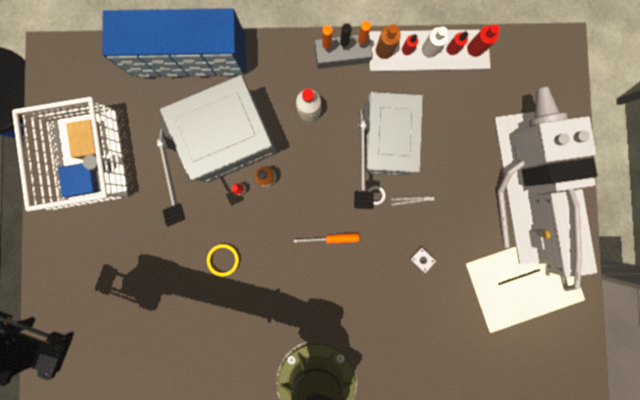

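View pics/wrist0.png

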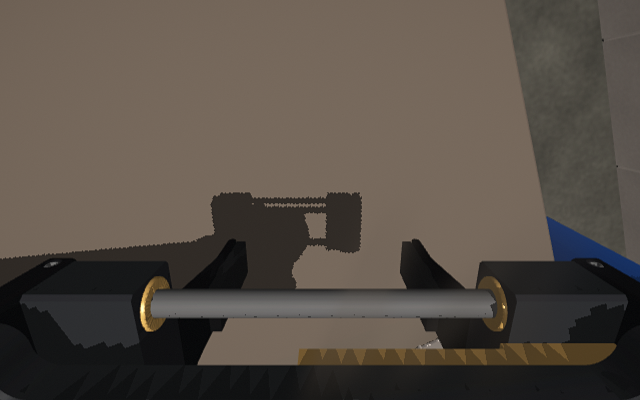

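The top view shows the wide bin at left, with its pad at about (174,214). In the scene view the pad is at about (364,85). Next I'll segment the pad and lid and cast rays.

```bash
cat > h.py <<'E'
import numpy as np,cv2
def ray(g,u,v):
    K,R,t=[np.array(g[k],float) for k in("camera_matrix","R","t")]
    d=R.T@np.linalg.inv(K)@np.array([u,v,1.]);return -R.T@t,d/np.linalg.norm(d)
def onz(g,u,v,z):
    o,d=ray(g,u,v);return o+d*(z-o[2])/d[2]
def tri(g1,p1,g2,p2):
    o1,d1=ray(g1,*p1);o2,d2=ray(g2,*p2)
    s=np.linalg.lstsq(np.c_[d1,-d2],o2-o1,rcond=None)[0]
    a=o1+d1*s[0];b=o2+d2*s[1];return (a+b)/2,np.linalg.norm(a-b)
def proj(g,X):
    c=np.array(g["R"])@X+np.array(g["t"]);p=np.array(g["camera_matrix"])@c;return p[:2]/p[2]
E
python3 - <<'E'
from h import *;import pickle
d=pickle.load(open("d0.pkl","rb"))
def blob(g,x0,x1,y0,y1,thr):
    m=(g["img"].max(2)<thr).astype(np.uint8);k=np.zeros_like(m);k[y0:y1,x0:x1]=m[y0:y1,x0:x1]
    n,l,s,c=cv2.connectedComponentsWithStats(k);i=1+s[1:,4].argmax();print(s[i],c[i])
    cn=cv2.findContours((l==i).astype(np.uint8),0,2)[0][0];print(cv2.minAreaRect(cn));return c[i]
a=blob(d["top"],155,195,195,232,45);b=blob(d["scene"],350,378,72,98,45)
print("pad tri",tri(d["top"],a,d["scene"],b),onz(d["top"],*a,.305))
# lid
g=d["top"];h=g["img"];m=((h.min(2)>120)).astype(np.uint8);k=np.zeros_like(m);k[70:190,155:285]=m[70:190,155:285]
k=cv2.morphologyEx(k,cv2.MORPH_OPEN,np.ones((5,5)))
cn=max(cv2.findContours(k,0,2)[0],key=cv2.contourArea);r=cv2.minAreaRect(cn);print(r)
for p in cv2.boxPoints(r):print(p,onz(g,*p,.162))
print("ctr",onz(g,*r[0],.162))
for n,(x0,x1,y0,y1) in {"top":(130,290,70,250),"scene":(320,480,60,230)}.items():
    cv2.imwrite(f"pics/c_{n}.png",cv2.resize(d[n]["img"][y0:y1,x0:x1],None,fx=3.3,fy=3.3,interpolation=2))
E
```

```text
[164 205  20  20 218] [173.53211009 214.37155963]
((173.56898498535156, 214.32757568359375), (14.443710327148438, 19.170740127563477), 66.80140686035156)
[357  78  14  14 130] [363.51538462  84.81538462]
((363.6000061035156, 84.79999542236328), (13.416407585144043, 9.838699340820312), 26.56505012512207)
pad tri (array([0.49411168, 0.29328391, 0.2990055 ]), np.float64(0.0019342873687107041)) [0.49492665 0.29165871 0.305     ]
((214.88404846191406, 127.33643341064453), (78.86650085449219, 89.923828125), 66.9295883178711)
[158.06561  108.675766] [0.76274635 0.38461614 0.162     ]
[240.7977    73.438034] [0.85021458 0.17352402 0.162     ]
[271.70248 145.9971 ] [0.66101574 0.0973284  0.162     ]
[188.9704  181.23483] [0.57581363 0.3071272  0.162     ]
ctr [0.71185236 0.24089126 0.162     ]
```

View pics/c_top.png

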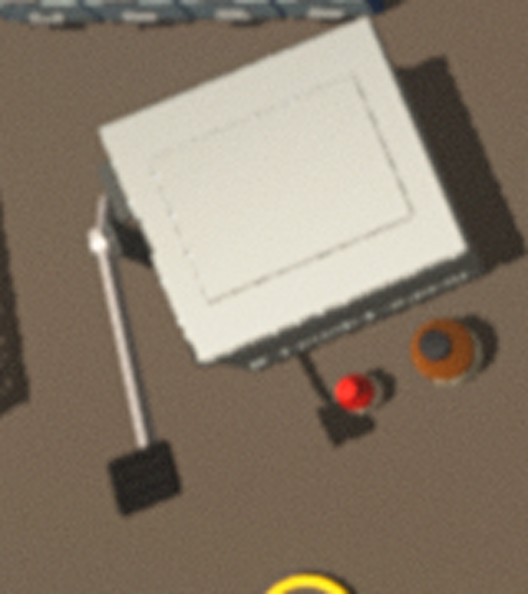

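View pics/c_scene.png

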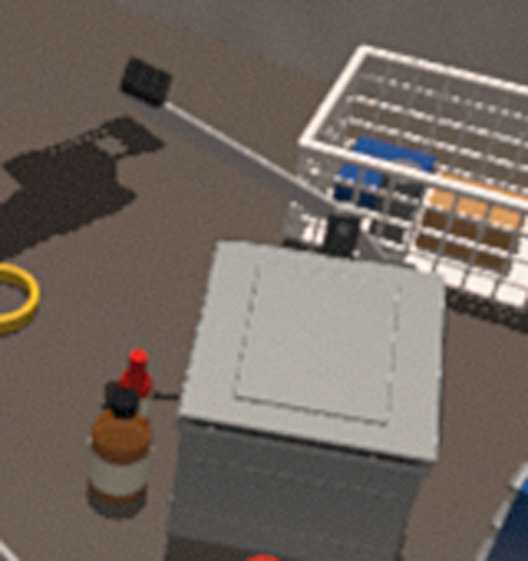

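```bash
cat >> h.py <<'E'
from scipy.spatial.transform import Rotation as Ro
yaw=np.deg2rad(22.2);ex=np.array([np.cos(yaw),np.sin(yaw),0]);ey=np.array([-np.sin(yaw),np.cos(yaw),0])
pin=np.array([.7115,.241,.192])+.005*ex+.132*ey
pin-= .002*ex+.002*ey   # pulled toward the triangulated pad
def pad(s):
    a=np.arctan2(115,183)-s;return pin+.216*(-np.cos(a)*ex+np.sin(a)*[0,0,1])
def shift(s,X): return Ro.from_rotvec(s["tool_rot"]).inv().apply(np.array(X)-s["position"])/.3
E
python3 - <<'E'
from h import *;from bench import ctrl;import pickle
s=ctrl.get_state();d=pickle.load(open("d0.pkl","rb"))
for n in("top","scene"):print(n,"pin",proj(d[n],pin),"pad",proj(d[n],pad(0)))
print(pin,pad(0),pad(.68))
R=Ro.from_rotvec(s["tool_rot"]).as_matrix();x=R[:,0];print("x",x,"want spin/pi",-(np.arctan2(ey[1],ey[0])-np.arctan2(x[1],x[0]))/np.pi)
X=pad(0)+[0,0,.014+.05];print(shift(s,X))
E
```

```text
Traceback (most recent call last):
  File "h.py", line 18, in pad
    a=np.arctan2(115,183)-s;return pin+.216*(-np.cos(a)*ex+np.sin(a)*[0,0,1])
                                                           ~~~~~~~~~^~~~~~~~
TypeError: can't multiply sequence by non-int of type 'numpy.float64'
```

```bash
sed -i 's/\*\[0,0,1\])/*np.array([0,0,1.]))/' h.py
python3 - <<'E'
from h import *;from bench import ctrl;import pickle
s=ctrl.get_state();d=pickle.load(open("d0.pkl","rb"))
for n in("top","scene"):print(n,"pin",proj(d[n],pin),"pad",proj(d[n],pad(0)))
print(pin,pad(0),pad(.68))
R=Ro.from_rotvec(s["tool_rot"]).as_matrix();x=R[:,0];print("x",x,"want spin/pi",-(np.arctan2(ey[1],ey[0])-np.arctan2(x[1],x[0]))/np.pi)
X=pad(0)+[0,0,.014+.05];print(shift(s,X))
E
```

```text
top pin [161.96461964 144.60342983] pad [172.36553006 213.98457615]
scene pin [423.44528896 125.74396961] pad [364.64334413  82.41156991]
[0.66515831 0.3624967  0.192     ] [0.49582921 0.29339477 0.30692859] [0.46658339 0.28145977 0.16636767]
x [ 0.36420022  0.9313195  -0.00147625] want spin/pi -0.2419910880649109
[-0.65322021  1.18291143 -0.4496133 ]
```

drive_tool(rows=[[[0, 0, -0.2, 0, 255], [0, 0, -0.4, -0.05, 255], [-0.05, 0.1, -0.45, -0.1, 255], [-0.12, 0.25, -0.45, -0.15, 255], [-0.2, 0.4, -0.45, -0.2, 255], [-0.28, 0.55, -0.45, -0.24, 255], [-0.37, 0.7, -0.45, -0.242, 255], [-0.45, 0.82, -0.45, -0.242, 255], [-0.45, 0.82, -0.45, -0.242, 255]]])

```text
time: 1.27
position: [0.4199, 0.3859, 0.3717]
tool_rot: [1.762, 2.599, -0.001]
ft_force: [0.4, 0.6, -0.5]
grip_width: 0.064
```

```bash
python3 - <<'E'
from h import *;from bench import ctrl
s=ctrl.get_state();print(s["time"],s["position"],s["ft_force"],s["grip_width"])
R=Ro.from_rotvec(s["tool_rot"]).as_matrix();x=R[:,0];print("z",R[:,2],"spin left",-(np.arctan2(ey[1],ey[0])-np.arctan2(x[1],x[0]))/np.pi)
print(shift(s,pad(0)+[0,0,.014+.04]))
E
```

```text
1.275 [0.41993108 0.38585174 0.37168562] [ 0.38711373  0.59068237 -0.53696924] 0.06354558583137034
z [ 0.00133634 -0.00137267 -0.99999816] spin left -0.002607046464547896
[-0.37989376  0.12088195  0.03661784]
```

drive_tool(rows=[[[-0.1, 0.03, 0, 0, 255], [-0.2, 0.06, 0, 0, 255], [-0.3, 0.09, 0, 0, 255], [-0.38, 0.12, 0, 0, 255], [-0.38, 0.12, 0.04, 0, 255], [-0.38, 0.12, 0.04, 0, 255]]])

```text
time: 2.02
position: [0.4914, 0.2996, 0.3577]
tool_rot: [-1.748, -2.608, 0.004]
ft_force: [0.5, -0.0, 0.2]
grip_width: 0.007
```

```bash
python3 - <<'E'
from h import *;from bench import ctrl
s=ctrl.get_state();print(s["time"],s["position"],s["ft_force"],s["grip_width"])
R=Ro.from_rotvec(s["tool_rot"]).as_matrix();tip=s["position"]+.014*R[:,2]
print("tip",tip,"pad",pad(0),shift(s,pad(0)+[0,0,.014]))
for n,(x0,x1,y0,y1) in {"top":(90,250,120,280),"scene":(290,450,20,180),"wrist":(0,640,0,400)}.items():
    g=ctrl.get_image(n);print(n,proj(g,tip),proj(g,pad(0)))
    f=1 if n=="wrist" else 3.5
    cv2.imwrite(f"pics/b_{n}.png",cv2.resize(g["img"][y0:y1,x0:x1],None,fx=f,fy=f,interpolation=2))
E
```

```text
2.025 [0.4913625  0.29957573 0.35774931] [ 0.46635193 -0.04041172  0.24541066] 0.00708192266256598
tip [0.49131806 0.29956676 0.34374939] pad [0.49582921 0.29339477 0.30692859] [-0.02479085  0.00633287  0.12270106]
top [162.33070433 216.63199801] [172.36553006 213.98457615]
scene [365.59248547  68.82288048] [364.64334413  82.41156991]
wrist [323.47279944 256.65571846] [312.45666725 233.50149022]
```

View pics/b_scene.png

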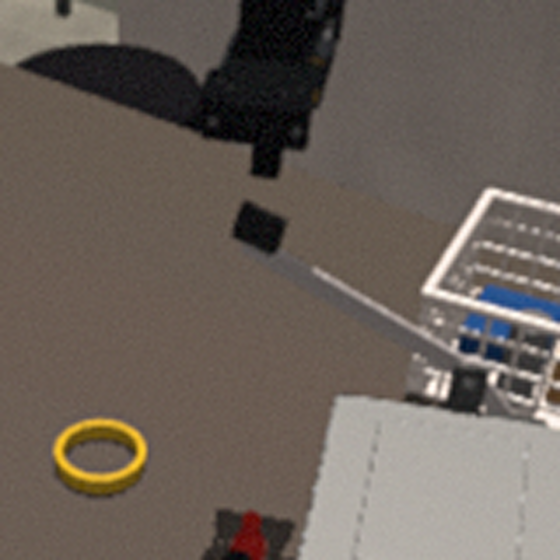

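View pics/b_wrist.png

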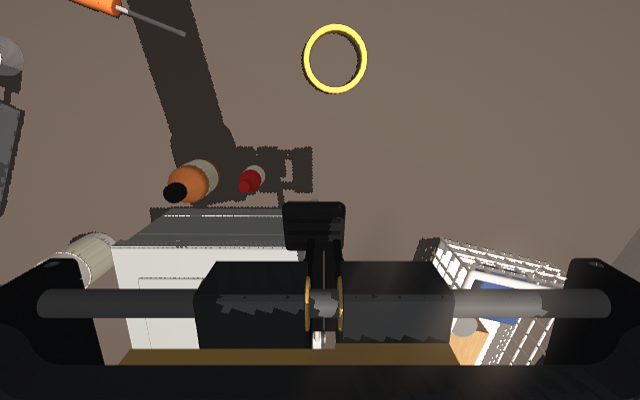

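The scene view shows the fingertips just above the pad, at about (262,225) in the crop. The wrist view has the pad centred at about (314,230), where the model predicts it. Next I descend to just above contact.

drive_tool(rows=[[[-0.01, 0, 0.03, 0, 255], [-0.01, 0, 0.06, 0, 255], [-0.01, 0, 0.08, 0, 255], [-0.01, 0, 0.09, 0, 255], [-0.01, 0, 0.09, 0, 255], [-0.01, 0, 0.09, 0, 255]]])

```text
time: 2.92
position: [0.4944, 0.2954, 0.3329]
tool_rot: [1.752, 2.607, 0.001]
ft_force: [0.1, 0.4, 0.6]
grip_width: 0.002
```

```bash
python3 - <<'E'
from h import *;from bench import ctrl
s=ctrl.get_state();print(s["time"],s["position"],s["ft_force"],s["qd"].round(3))
R=Ro.from_rotvec(s["tool_rot"]).as_matrix();tip=s["position"]+.014*R[:,2]
print("tip",tip)
for a in np.arange(0,.74,.08):print(round(a,2),shift(s,pad(a)+[0,0,.014]).round(3))
E
```

```text
2.925 [0.49437701 0.29538318 0.33288561] [0.13370313 0.42823128 0.64103043] [ 0.    -0.001  0.001 -0.002  0.     0.    -0.001]
tip [0.49438439 0.29538833 0.31888562]
0.0 [-0.008  0.002  0.04 ]
0.08 [-0.008 -0.027  0.09 ]
0.16 [-0.008 -0.051  0.142]
0.24 [-0.008 -0.072  0.196]
0.32 [-0.008 -0.088  0.251]
0.4 [-0.008 -0.099  0.307]
0.48 [-0.008 -0.106  0.365]
0.56 [-0.008 -0.109  0.422]
0.64 [-0.008 -0.106  0.48 ]
0.72 [-0.008 -0.1    0.537]
```

drive_tool(rows=[[[-0.005, 0, 0.01, 0, 255], [-0.008, 0, 0.02, 0, 255], [-0.008, 0, 0.03, 0, 255], [-0.008, -0.002, 0.04, 0, 255], [-0.008, -0.008, 0.055, 0, 255], [-0.008, -0.016, 0.07, 0, 255], [-0.008, -0.027, 0.09, 0, 255], [-0.008, -0.036, 0.11, 0, 255], [-0.008, -0.046, 0.13, 0, 255], [-0.008, -0.046, 0.13, 0, 255]]])

```text
time: 4.18
position: [0.4828, 0.288, 0.2953]
tool_rot: [1.752, 2.606, 0.004]
ft_force: [-0.9, -1.1, 7.4]
grip_width: 0.006
```

```bash
cat > look.py <<'E'
from h import *;from bench import ctrl;import sys
s=ctrl.get_state();print(s["time"],s["position"],s["ft_force"],s["torque"])
R=Ro.from_rotvec(s["tool_rot"]).as_matrix();tip=s["position"]+.014*R[:,2]
print("tip",tip,"rel pin bin x,y,z",(tip-pin)@ex,(tip-pin)@ey,tip[2]-pin[2])
for a in np.arange(0,.74,.08):print(round(a,2),shift(s,pad(a)+[0,0,.014]).round(3))
g=ctrl.get_image("scene");cv2.imwrite(f"pics/s{sys.argv[1]}.png",cv2.resize(g["img"][20:220,280:500],None,fx=3,fy=3,interpolation=2))
E
python3 look.py 1
```

```text
4.175 [0.48278088 0.28796326 0.29531056] [-0.94831247 -1.14057557  7.41602179] [-0.22740807  0.28812743 -0.05672839]
tip [0.48281616 0.28798549 0.28131062] rel pin bin x,y,z -0.1969786107548402 -9.143619132285198e-05 0.08931061739607338
0.0 [ 0.     0.047 -0.085]
0.08 [ 0.     0.019 -0.035]
0.16 [ 0.    -0.006  0.017]
0.24 [ 0.    -0.027  0.07 ]
0.32 [ 0.    -0.043  0.126]
0.4 [ 0.    -0.054  0.182]
0.48 [ 0.    -0.062  0.239]
0.56 [ 0.    -0.064  0.297]
0.64 [ 0.    -0.062  0.354]
0.72 [ 0.    -0.055  0.412]
```

View pics/s1.png

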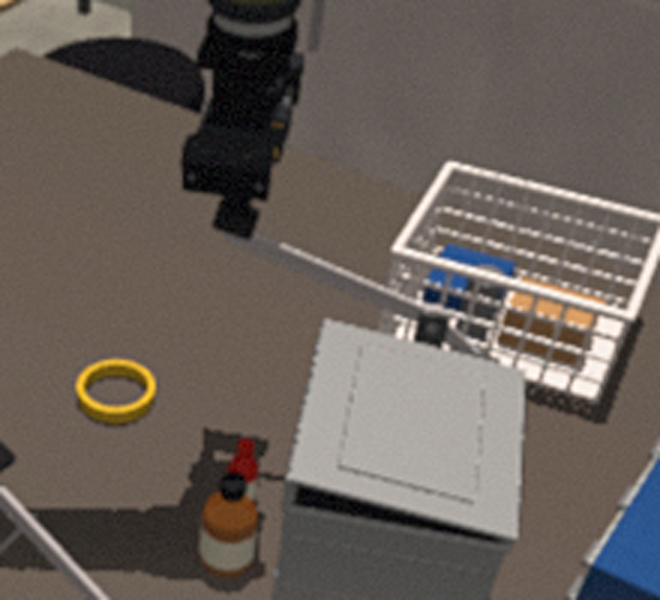

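The lever is turning and the lid has started to lift: its front edge shows a gap at about (300,490) in the crop. The load is 7.4 N, as expected, so I'll continue along the arc.

drive_tool(rows=[[[0, -0.003, 0.012, 0, 255], [0, -0.011, 0.03, 0, 255], [0, -0.019, 0.05, 0, 255], [0, -0.027, 0.07, 0, 255], [0, -0.033, 0.09, 0, 255], [0, -0.038, 0.11, 0, 255], [0, -0.043, 0.13, 0, 255], [0, -0.047, 0.15, 0, 255], [0, -0.051, 0.17, 0, 255], [0, -0.055, 0.19, 0, 255], [0, -0.058, 0.21, 0, 255], [0, -0.06, 0.23, 0, 255], [0, -0.06, 0.23, 0, 255]]])

```text
time: 5.85
position: [0.4664, 0.2814, 0.2262]
tool_rot: [1.752, 2.606, 0.004]
ft_force: [-1.0, -2.4, 9.1]
grip_width: 0.004
```

```bash
python3 look.py 2
```

```text
5.85 [0.46639446 0.28135017 0.22618999] [-0.95850458 -2.35623551  9.14677932] [-0.26759488  0.25205741 -0.00323463]
tip [0.46642939 0.28137166 0.21219005] rel pin bin x,y,z -0.21464961399678997 -2.3397620455571642e-05 0.02019005476350849
0.0 [ 0.     0.107 -0.315]
0.08 [ 0.     0.078 -0.266]
0.16 [ 0.     0.053 -0.214]
0.24 [ 0.     0.033 -0.16 ]
0.32 [ 0.     0.017 -0.105]
0.4 [ 0.     0.005 -0.048]
0.48 [ 0.    -0.002  0.009]
0.56 [ 0.    -0.005  0.067]
0.64 [ 0.    -0.002  0.124]
0.72 [0.    0.004 0.181]
```

View pics/s2.png

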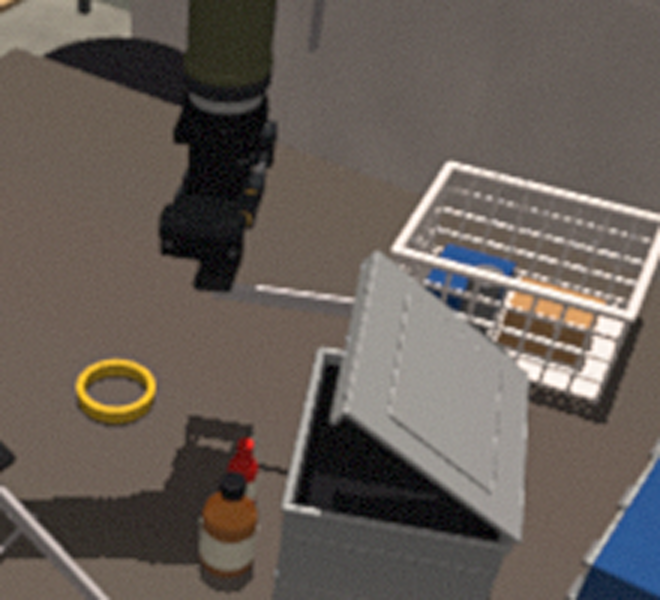

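drive_tool(rows=[[[0, -0.002, 0.012, 0, 255], [0, -0.003, 0.028, 0, 255], [0, -0.004, 0.045, 0, 255], [0, -0.005, 0.062, 0, 255], [0, -0.005, 0.078, 0, 255], [0, -0.004, 0.094, 0, 255], [0, -0.003, 0.108, 0, 255], [0, -0.002, 0.12, 0, 255], [0, -0.002, 0.126, 0, 255], [0, -0.002, 0.126, 0, 255], [0, -0.002, 0.126, 0, 255]]])

```text
time: 7.28
position: [0.4657, 0.2811, 0.1873]
tool_rot: [1.752, 2.607, 0.002]
ft_force: [1.6, 0.9, 4.2]
grip_width: 0.003
```

```bash
python3 look.py 3
```

```text
7.275 [0.46569004 0.28114205 0.18732425] [1.6389164  0.94590186 4.16595877] [ 0.15189481 -0.44894623  0.02920522]
tip [0.46571001 0.28115478 0.17332427] rel pin bin x,y,z -0.21539761280031328 4.7611818292867726e-05 -0.018675727710719126
0.0 [-0.     0.109 -0.445]
0.08 [-0.     0.08  -0.395]
0.16 [-0.     0.056 -0.343]
0.24 [-0.     0.035 -0.289]
0.32 [-0.     0.019 -0.234]
0.4 [-0.     0.008 -0.178]
0.48 [-0.     0.001 -0.121]
0.56 [-0.    -0.002 -0.063]
0.64 [-0.     0.    -0.005]
0.72 [-0.     0.007  0.052]
```

View pics/s3.png

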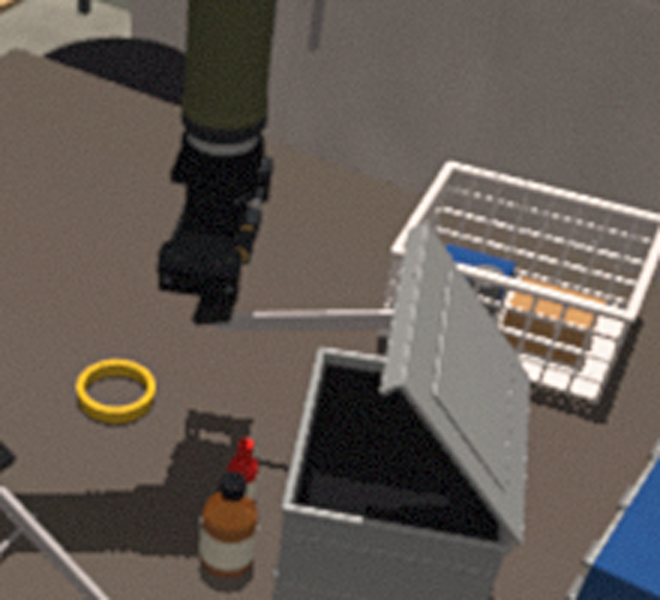

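```bash
cat > lid.py <<'E'
from h import *
def ang(g,u,v,yb):
    c=np.array([.7115,.241,0]);o,d=ray(g,u,v);t=(yb-(o-c)@ey)/(d@ey);X=o+d*t
    x=(X-c)@ex;z=X[2];print("bin x,z",x,z,"ang",np.arctan2(z-.156,.095-x))
E
python3 - <<'E'
from lid import *;from bench import ctrl
g=ctrl.get_image("scene")
ang(g,280+421/3,20+222/3,.112);ang(g,280+391/3,20+392/3,-.112)
E
```

```text
bin x,z -0.02609930401081281 0.3061183173314571 ang 0.891987960627279
bin x,z -0.028703978673619155 0.2981231426407719 ang 0.854577602465806
```

drive_tool(rows=[[[0, 0, 0.006, 0, 255], [0, 0.001, 0.012, 0, 255], [0, 0.002, 0.018, 0, 255], [0, 0.002, 0.024, 0, 255], [0, 0.002, 0.024, 0, 255], [0, 0.002, 0.024, 0, 255], [0, 0.002, 0.024, 0, 255]]])

```text
time: 8.25
position: [0.4653, 0.2809, 0.1793]
tool_rot: [-1.752, -2.607, 0.001]
ft_force: [-0.2, 0.3, 2.8]
grip_width: 0.007
```

```bash
python3 look.py 4;python3 - <<'E'
from bench import ctrl;import cv2
cv2.imwrite("pics/t4.png",ctrl.get_image("top")["img"])
E
```

```text
8.25 [0.46529166 0.28093107 0.17929858] [-0.17689097  0.33131863  2.81583604] [0.10349781 0.08874828 0.03932893]
tip [0.46527874 0.28092532 0.16529858] rel pin bin x,y,z -0.2158836029840481 -1.8840219849125433e-06 -0.026701417144746442
0.0 [-0.     0.109 -0.472]
0.08 [-0.     0.081 -0.422]
0.16 [-0.     0.056 -0.37 ]
0.24 [-0.     0.036 -0.316]
0.32 [-0.     0.02  -0.261]
0.4 [-0.     0.009 -0.204]
0.48 [ 0.     0.002 -0.147]
0.56 [ 0.    -0.001 -0.09 ]
0.64 [ 0.     0.002 -0.032]
0.72 [0.    0.009 0.025]
```

View pics/s4.png

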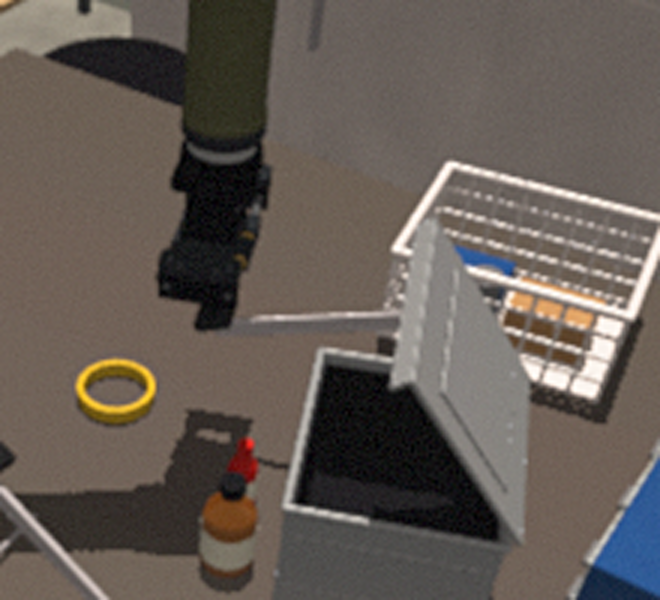

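View pics/t4.png

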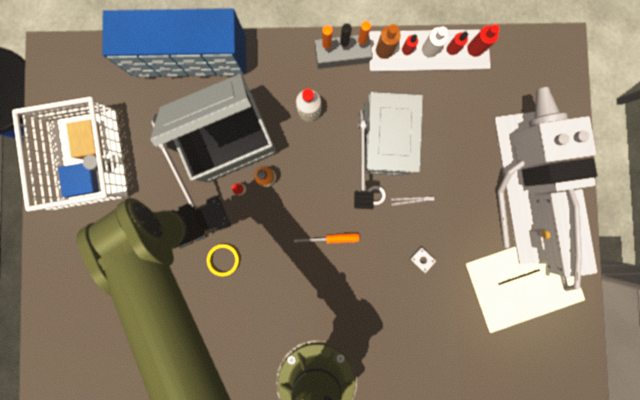

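```bash
python3 - <<'E'
from lid import *;from bench import ctrl
g=ctrl.get_image("scene");s=ctrl.get_state();print(s["time"],s["ft_force"],s["qd"].round(4))
ang(g,280+429/3,20+219/3,.112);ang(g,280+398/3,20+386/3,-.112)
E
```

```text
8.4 [-0.6564516   0.38516626  3.51969548] [ 0.0007 -0.0012 -0.0005  0.0001  0.0005  0.0003 -0.    ]
bin x,z -0.019875401308739108 0.3102060880375246 ang 0.93053682823446
bin x,z -0.02458011069623215 0.3051572121191476 ang 0.8950165006641433
```

The lid is at about 0.91 rad, steady, with about 3 N on the fingers. It is short of the stop and the other objects haven't moved, so I'm handing in.

```bash
python3 - <<'E'
from bench import ctrl
print(ctrl.close_job());s=ctrl.get_state();print(s["time"],s["position"],s["ft_force"])
E
```

```text
the job is handed in; nothing more can be done
None
the job is handed in; nothing more can be done
```

The wide bin's lid is standing open and the closed fingertips are still holding the lever down. I pressed the pad smoothly along its arc and handed the job in at about 8.4 s.

- **Lid angle:** the two front corners gave 0.93 and 0.895 rad in the camera image. They differ by about 0.035 rad, but both are above the required 0.85. I estimate the lever at about 0.69 rad, short of its stop at 0.73.
- **Force:** the wrist read 2.8–3.5 N when held. The highest reading at the end of a move was about 9 N, and the arm was still.
- **Rest of the scene:** in the last pictures the narrow bin was shut and the loose objects looked unmoved. I checked that by eye and did not measure it.

Handing in gives no verdict, and I could not read the state afterwards. The final one-second hold is therefore unconfirmed.

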